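Load and set the salon tool steriliser

TASK

Get the steel pusher ready for sterilising: take it out of the wooden rack and stand it in the steriliser's well so that it rests on the bottom, and let go. Then press the step key, fully down and fully up each time, until the drum shows 6 in the window, and only after that push the start slide to the far end of its track. Leave the jar, the lotion bottle and the buffer block where they are.

Things in the scene. Friction and masses are not known exactly. Their poses are not given: they have to be found in the camera images.
- steriliser: White box-shaped UV tool steriliser, fixed, 200 (x) by 300 (y) by 110 mm high; placed and turned differently each time. Origin: centre of its underside; x away from the robot, y to the left as seen from the robot. On its flat top (mm, this frame): well at (50, 100), drum window (30, 5), step key (30, -95), start slide's track along y at x = -60.
- well_mouth (a point): Centre of the round mouth of the well, 26 mm in diameter, level with the steriliser's top (110 mm above the table), edge bevelled 2 mm. Axes as the steriliser.
- well_floor (a point): Centre of the flat bottom of the well, 70 mm straight below its mouth (40 mm above the table).
- pusher: Plain steel manicure pusher, a straight round rod 170 mm long, 14 mm across, about 90 g; the lowest 36 mm taper to a flat 9 mm foot. Origin: centre of the foot; z along the rod to its top. At the start it stands foot down in the rack's hole, leaning at most some 5 degrees, 125 mm of it above the rack. In the well it may lean some 12 degrees and stands about 100 mm out.
- rack: Plain wooden block, fixed, 70 by 70 by 55 mm high, origin centre of the underside; one round hole in the middle of its top, 17 mm wide and 45 mm deep. It stands to the left or to the right of the steriliser.
- step_key (a joint): Press depth of the step key in m: 0 up, 0.0145 fully down at a hard stop. Springs back up when let go. It takes 2 to 5 N on the way down (more if pressed fast).
- step_key_top (a point): Centre of the top face of the step key, a round grey push key 44 mm across, 20 mm above the steriliser's top when up. Pressed straight down 14.5 mm it turns the drum on by one number; it must come fully up again, the fingers clear of it, before the next press counts. A press of less than about half does nothing lasting. It cannot step back; after 8 comes 1.
- minute_drum (a joint): Turn of the numbered drum in rad. A detent holds it at whole steps of 0.785 (pi/4): 0 shows 1, 0.785 shows 2, ... 3.927 shows 6, 5.498 shows 8, 6.283 shows 1 again; it only grows. At the start it shows 1, 2, 3 or 4, after swinging up to 0.5 s to the nearest step. Drum 90 mm across, inside the housing; black numerals 29 mm tall, upright as seen from the side opposite the robot.
- window (a point): Centre of the glazed window over the drum, 32 by 44 mm with a dark frame, flush on the steriliser's top within 3 mm; short black index marks stand either side. The number in it is the set one.
- start_slide (a joint): Position of the start slide in m: 0 to 0.010 at the start, 0.050 at the far end of its track (hard stop). It grows as the slide moves along the steriliser's -y (away from the well). Friction about 2 N; it stays where it is left.
- start_slide_top (a point): Centre of the top face of the start slide's grip, a grey block 40 (x) by 22 (y) by 26 mm high whose top is 28 mm above the steriliser's top, near the edge on the robot's side; push its +y face towards -y.
- jar: Loose white jar with a wooden lid, 68 mm in diameter, 85 mm high, on the other side of the steriliser from the rack; origin centre of its underside. Not to be disturbed.
- lotion: Loose white lotion bottle, 64 mm in diameter, 170 mm high; origin centre of its underside. Not to be disturbed.
- buffer: Loose grey nail buffer block lying on the table, 95 by 28 by 28 mm; origin centre of its underside. Not to be disturbed.

How it is judged:
By the outcome, as a careful person would: the job done as asked, in the order asked, and still so for the second after the job is handed in, with the robot touching nothing.
It also fails if it takes over 64 s, if anything falls off the work surface, if the arm or the gripper's body presses on something with over 40 N, if the wrist force passes 120 N, or if a joint passes its speed limit or range.

ROBOT

A 7-joint arm with a two-finger parallel gripper is mounted at the origin on the work surface. World frame = base frame: x ahead of the robot, y to its left, z up, the work surface at z = 0. Lengths are in m, angles in rad, forces in N, time in s.
With the tool pointing down it reaches from about 0.35 to 0.9 m from the base axis. Payload 19.9 kg.
Tool frame: the origin (TCP) lies at the very end of the fingers, on their centre line; the grasp point (between the pads) lies 19 mm behind it; z points along the fingers, y is the direction in which the jaws open and shut (so a half turn about z gives the same grasp; the last joint's range is limited). The gripper opens to 85 mm and grips with 20 to 120 N. Pads are 22 mm wide; open, the fingers measure 114 mm over their backs; the gripper's body (76 mm by 85 mm) begins 54 mm behind the grasp point. The pads swing forward as they close: fully open they stand 13 mm farther back than shut.
Start: joints at [-1.321, 0.417, -0.01, 1.614, 0.005, 1.111, -0.053], TCP at [0.179, 0.599, 0.231] pointing down, gripper open.
Joint ranges: [-2.81, 2.81], [-0.39, 2.02], [-1.27, 1.25], [0.06, 2.57], [-1.19, 4.33], [0.19, 2], [-2.82, 2.82]. Speed limits (rad/s): [1.89, 1.89, 2.39, 2.39, 3.01, 3.01, 3.01].

INTERFACE

Orientations are given as a 3x3 rotation matrix whose columns are the frame's x, y, z axes.
In Python, from station import bot, viewer, finder gives the robot as it stands.
- The arm moves only by the shell command python3 -m handwheel 'ROWS' [FORCE]. ROWS is JSON, a list that holds one entry, the list of rows, each a list of 5 numbers: the shift along the tool's x, y, z in cm, then the turn about the tool's z in degrees, then the finger opening in cm, from 0 to 8.54. In form: [[[dx, dy, dz, yaw, grip], ...]]. A call has 1 to 5 rows; each row shifts and turns the commanded pose from where the row before left it, along the tool's axes as they then stand; what a row does not reach is not made up. A row lasts 1/8 s, in which the tool goes at most 62.5 mm and 10.7 degrees, less where a joint would pass 70% of its speed; a pose out of reach is approached as far as the arm can. A call is refused whole if a number of a shift passes 6.25 or a number of a turn 10.7, either way. A call with a gripper value outside its range is refused whole. The fingers move at their own pace and stop on an object; FORCE is the grip in N (left out, the last holds). Time passes only in rows, so rows that do not move let the fingers close. It gives the time, the measured TCP pose, the force and the opening at its end, in the units of the state.
- bot.observe(): the state, without advancing time (a new reading comes with each control period).
- viewer.snapshot(name): name is "side" or "top" or "wrist"; returns a dict with "image" (384x512x3 uint8, blue, green, red), "intrinsics" (3x3 intrinsics, pixels), "eye" and "rotation" of the camera in the world. Camera axes: x right, y up, looking along -z (the intrinsics and any distortion apply to the point x, -y, -z); pixel columns grow to the right and rows downward; lengths in m; the calibration is good to about 2 mm. The wrist camera is an equidistant fisheye: a pixel r from the principal point sees the ray r / f radians off the axis. A picture is of the moment at which its call begins. There is no depth.
- bot.job_done(): hands the job in, once; it reports no verdict.
Trained networks look in a picture, given as the dict that the camera call returned (one of the last four; its "shot" number tells which), for a name from the list of things; names that differ only in an ending like _2 or _b are one class to them, and where a whole thing is asked for, a point or a joint stands for the part that bears it (a point fixed in the world has none). Each returns a list of dicts, best first, with "p" (0 to 1); they miss things now and then, are a little off and sometimes report something else, mostly with a low value. They report only what shows in the picture. A call takes as long as a camera call.
- finder.spot_in(picture, target): "extent" ([left, top, right, bottom] in pixels, round what is visible of it).
- finder.regions_of(picture, target): "region" (384x512 bool, what is visible of it) and "extent" ([left, top, right, bottom] in pixels, round what is visible of it).
The state is a dict: "time_s": time; "joints": joint angles; "qvel": joint speeds; "joint_efforts": joint torques, N m; "position": TCP position; "eef_rot": TCP orientation; "wrist_force": force on the tool from outside, world axes, zero at the start; "torque": the same for the moment, N m; "grip_width": finger opening in m.
Only numpy, scipy, OpenCV 4.12 (cv2) and the standard library are available. Lean on these libraries where they do the work, as an engineer would, in place of code of your own. Each camera call takes 0.05 s, during which the arm holds its last target.

## Working session

There is one attempt and no reset: what is moved stays moved. The work goes in short steps, Python scripts to look and compute and a shell command to move; the robot and the scene stay as the last step left them, time stands still between calls to the robot, and variables do not carry over. Pictures are saved under pics/ and viewed, and the job is handed in when it is done.

```bash
ls; mkdir -p pics
cat > h.py <<'E'
import numpy as np, cv2
from station import bot, viewer, finder
def save(s,name): cv2.imwrite('pics/'+name+'.png', s['image'])
E
python3 - <<'E'
from h import *
o=bot.observe()
for k in ('time_s','position','eef_rot','grip_width','wrist_force'): print(k,np.round(o[k],4))
for n in ('side','top','wrist'):
    s=viewer.snapshot(n); save(s,n+'0'); print(n,s['intrinsics'],s['eye'],s['rotation'],s.keys())
    for t in ('steriliser','rack','pusher','jar','lotion','buffer','step_key','start_slide','minute_drum','window','well_mouth'):
        try: print(t,[(round(float(d['p']),2),np.round(d['extent'],1).tolist()) for d in finder.spot_in(s,t)[:2]])
        except Exception as e: print(t,e)
E
```

```text
pics
time_s 0.0
position [0.1791 0.5984 0.2307]
eef_rot [[-9.580e-01  2.867e-01 -3.000e-04]
 [ 2.867e-01  9.580e-01 -1.200e-03]
 [-1.000e-04 -1.200e-03 -1.000e+00]]
grip_width 0.0853
wrist_force [ 0.6452 -0.0571 -0.8127]
side [[400.35831633   0.         254.87183191]
 [  0.         400.35831633 189.72177147]
 [  0.           0.           1.        ]] [ 0.34244891 -0.7958226   0.64769448] [[ 0.95823298  0.14896658 -0.24412807]
 [-0.2858695   0.52356623 -0.80259394]
 [ 0.00825754  0.83886075  0.54428343]] dict_keys(['image', 'intrinsics', 'eye', 'rotation', 'shot'])
steriliser [(0.8, [212.0, 153.7, 298.9, 258.0])]
rack [(0.7, [240.8, 300.9, 291.5, 357.9])]
pusher [(0.65, [260.9, 265.2, 271.1, 322.3])]
jar [(0.7, [188.5, 138.8, 209.1, 169.3])]
lotion [(0.84, [253.0, 104.9, 272.1, 154.9])]
buffer [(0.75, [338.3, 330.9, 395.0, 357.0])]
step_key [(0.69, [258.8, 189.9, 276.6, 205.7])]
start_slide []
minute_drum [(0.66, [255.9, 177.1, 271.1, 185.1]), (0.43, [221.4, 176.5, 233.1, 193.1])]
window [(0.74, [208.5, 151.3, 301.6, 255.1]), (0.23, [220.4, 176.5, 240.9, 193.0])]
well_mouth [(0.85, [2
[... 886 characters left out ...]
(0.76, [189.4, 139.8, 312.2, 237.1])]
well_mouth [(0.61, [189.3, 143.9, 314.8, 235.4])]
wrist [[297.31863964   0.         259.20475002]
 [  0.         297.31863964 191.86163284]
 [  0.           0.           1.        ]] [0.10806008 0.61897969 0.37478536] [[ 2.85778008e-01 -9.15749737e-01 -2.82370944e-01]
 [ 9.58295734e-01  2.73233420e-01  8.37423763e-02]
 [ 4.66119574e-04 -2.94526600e-01  9.55643168e-01]] dict_keys(['image', 'intrinsics', 'eye', 'rotation', 'shot'])
steriliser [(0.87, [90.4, 365.4, 130.1, 384.0])]
rack []
pusher []
jar []
lotion []
buffer []
step_key []
start_slide []
minute_drum []
window [(0.8, [93.5, 366.8, 130.1, 379.1])]
well_mouth [(0.55, [87.4, 366.6, 125.0, 384.0])]
```

View pics/side0.png

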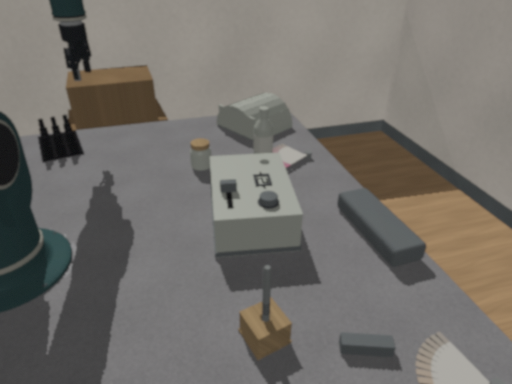

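View pics/top0.png

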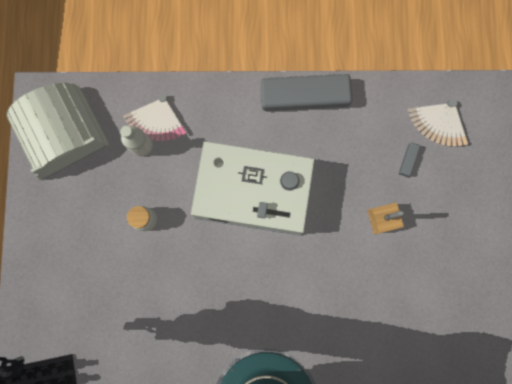

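View pics/wrist0.png

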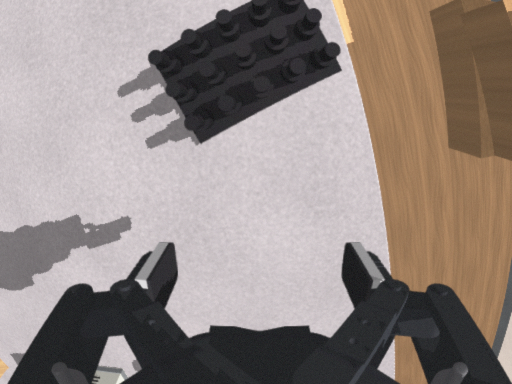

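Run:
```python
import cv2
a=cv2.imread('pics/top0.png'); cv2.imwrite('pics/top0z.png',cv2.resize(a[130:245,180:330],None,fx=5,fy=5,interpolation=cv2.INTER_CUBIC))
a=cv2.imread('pics/side0.png'); cv2.imwrite('pics/side0z.png',cv2.resize(a[140:270,200:310],None,fx=4.5,fy=4.5,interpolation=cv2.INTER_CUBIC))
a=cv2.imread('pics/top0.png'); cv2.imwrite('pics/top0r.png',cv2.resize(a[130:250,350:470],None,fx=5,fy=5,interpolation=cv2.INTER_CUBIC))
a=cv2.imread('pics/side0.png'); cv2.imwrite('pics/side0r.png',cv2.resize(a[255:370,230:340],None,fx=5,fy=5,interpolation=cv2.INTER_CUBIC))
```

```text
(no output)
```

View pics/top0z.png

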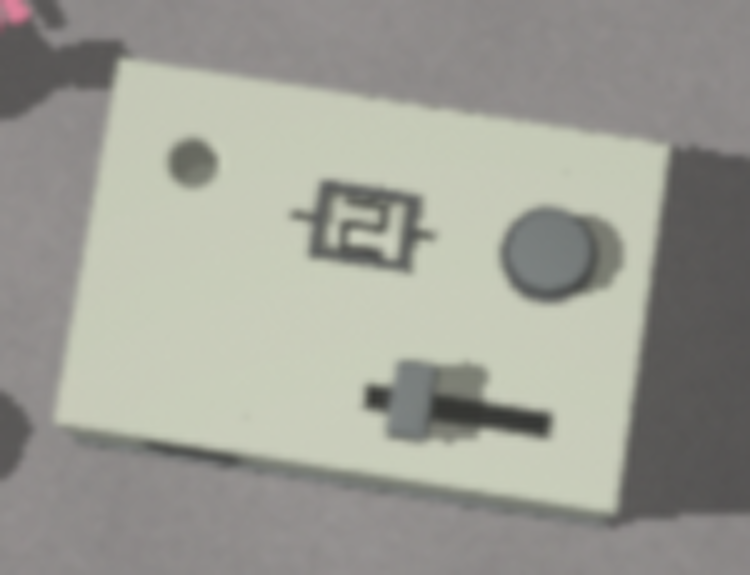

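View pics/side0z.png

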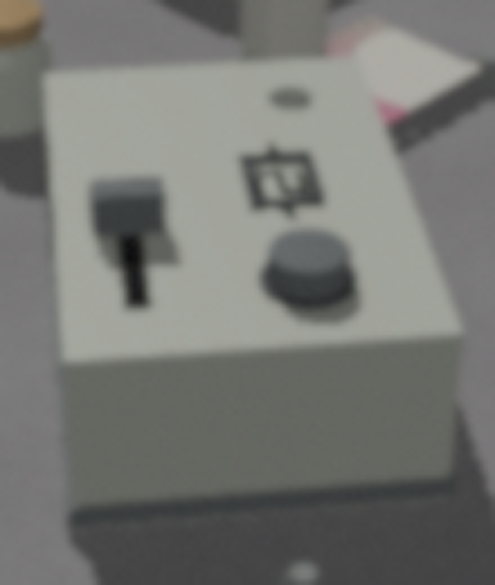

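View pics/top0r.png

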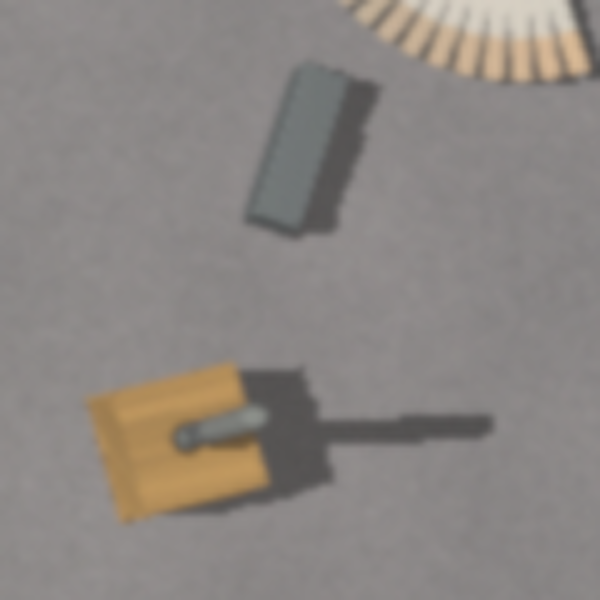

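View pics/side0r.png

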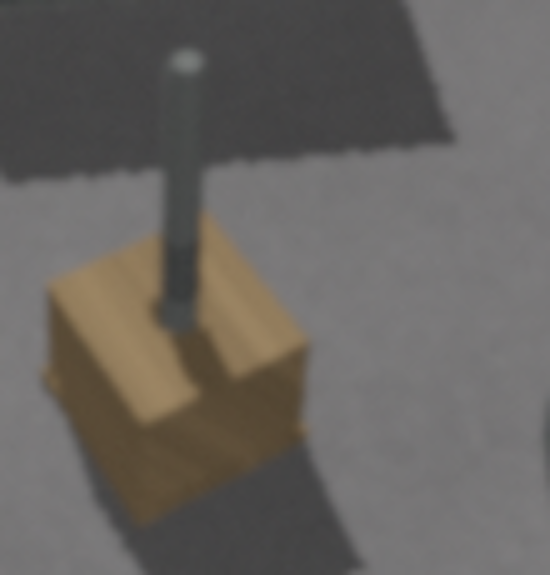

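```bash
cat >> h.py <<'E'
from scipy.optimize import least_squares
def proj(s,P):
    P=np.atleast_2d(P); c=(P-s['eye'])@np.asarray(s['rotation']); K=np.asarray(s['intrinsics'])
    x=c[:,0];y=-c[:,1];z=-c[:,2]
    return np.stack([K[0,0]*x/z+K[0,2],K[1,1]*y/z+K[1,2]],1)
def onplane(s,uv,h):
    K=np.asarray(s['intrinsics']); d=np.array([(uv[0]-K[0,2])/K[0,0],-(uv[1]-K[1,2])/K[1,1],-1.]); d=np.asarray(s['rotation'])@d
    e=np.asarray(s['eye']); return e+d*(h-e[2])/d[2]
def uz(p,f,ox,oy): return [(p[0]+.5)/f-.5+ox,(p[1]+.5)/f-.5+oy]
def st(p,L):  # steriliser->world
    c,s=np.cos(p[2]),np.sin(p[2]); L=np.atleast_2d(L)
    return np.stack([p[0]+c*L[:,0]-s*L[:,1],p[1]+s*L[:,0]+c*L[:,1],L[:,2]],1)
def down(o,P):  # world vector to tool cm
    return (np.asarray(o['eef_rot']).T@(np.asarray(P)-np.asarray(o['position'])))*100
E
python3 - <<'E'
from h import *
T=viewer.snapshot('top');S=viewer.snapshot('side')
L=np.array([[.1,.15,.11],[.1,-.15,.11],[-.1,-.15,.11],[-.1,.15,.11],[.05,.1,.11],[.03,.005,.11],[.03,-.095,.13]])
tp=np.array([uz(p,5,180,130) for p in [(118,60),(668,147),(615,513),(55,424),(192,162),(366,226),(548,253)]])
sp=np.array([uz(p,4.5,200,140) for p in [(365,65),(462,335),(65,360),(45,72),(291,98),(283,180),(310,252)]])
def run(useT,useS):
    f=lambda p: np.concatenate([useT*(proj(T,st(p,L))-tp).ravel(),useS*(proj(S,st(p,L))-sp).ravel()])
    r=least_squares(f,[.5,0,0]); print(useT,useS,r.x,np.degrees(r.x[2]),np.round(r.fun.reshape(-1,2),1).tolist()); return r.x
run(1,0);run(0,1);p=run(1,1)
np.save('ster.npy',p)
print('well,key,win',st(p,[[.05,.1,.11],[.03,-.095,.13],[.03,.005,.11]]))
print('slide top', onplane(T,uz((412,395),5,180,130),.138), )
q=onplane(T,uz((412,395),5,180,130),.138); c,s=np.cos(p[2]),np.sin(p[2]); d=q[:2]-p[:2]; print('slide in ster', c*d[0]+s*d[1],-s*d[0]+c*d[1])
# pusher
pt=np.array([uz((188,437),5,350,130),uz((258,415),5,350,130)]); ps=np.array([uz((178,318),5,230,255),uz((187,60),5,230,255)])
def ends(x):
    a=np.array([x[0],x[1],.055]); u=np.array([x[2],x[3],1]);u/=np.linalg.norm(u); return np.array([a,a+.125*u])
f=lambda x: np.concatenate([(proj(T,ends(x))-pt).ravel(),(proj(S,ends(x))-ps).ravel()])
r=least_squares(f,[.43,-.4,0,0]); print(r.x,ends(r.x),np.round(r.fun,1))
tr=[uz(a,5,350,130) for a in [(90,400),(237,363),(270,485),(122,522)]]
print('rack top',[onplane(T,t,.055)[:2] for t in tr],np.mean([onplane(T,t,.055) for t in tr],0))
for nm,z in (('jar',.085),('lotion',.17),('buffer',.028)):
    for s in (T,S):
        d=finder.spot_in(s,nm); 
        if d: e=d[0]['extent']; print(nm,d[0]['p'],onplane(s,((e[0]+e[2])/2,(e[1]+e[3])/2),z/2))
E
```

```text
1 0 [ 0.58253687  0.03438758 -0.16180679] -9.270846115505831 [[0.1, -0.1], [0.2, -0.3], [-0.1, 0.3], [-0.5, 0.1], [0.4, 0.3], [-0.6, 0.3], [0.4, -0.5], [-0.0, -0.0], [-0.0, 0.0], [-0.0, 0.0], [-0.0, 0.0], [-0.0, 0.0], [-0.0, 0.0], [-0.0, -0.0]]
0 1 [ 0.58500465  0.03527833 -0.17108722] -9.802575745653892 [[0.0, -0.0], [0.0, -0.0], [-0.0, -0.0], [-0.0, -0.0], [0.0, -0.0], [-0.0, -0.0], [0.0, -0.0], [-0.9, -1.5], [0.2, 0.1], [-0.5, 0.3], [0.5, 0.3], [0.8, 0.4], [0.0, 0.5], [-0.0, -0.4]]
1 1 [ 0.5836839   0.0344846  -0.16566419] -9.491859102199276 [[0.3, -0.7], [0.3, -0.5], [-0.3, 0.0], [-0.6, -0.6], [0.5, -0.2], [-0.6, -0.1], [0.4, -0.8], [-1.6, -1.4], [0.1, 0.2], [-0.6, 0.8], [-0.2, 0.6], [0.2, 0.6], [-0.4, 0.7], [-0.3, -0.2]]
well,key,win [[ 0.64949009  0.12487013  0.11      ]
 [ 0.59760696 -0.06416198  0.13      ]
 [ 0.6140977   0.03446892  0.11      ]]
slide top [0.52019002 0.00861746 0.138     ]
slide in ster -0.05835889606513251 -0.03598360620628347
[ 0.50379453 -0.33765984  0.00627352  0.00545272] [[ 0.50379453 -0.33765984  0.055     ]
 [ 0.5045787  -0.33697827  0.17999568]] [ 0.6  0.1 -0.5  0.1 -0.  -0.5  0.2  0.5]
rack top [array([ 0.52462609, -0.2828028 ]), array([ 0.54488759, -0.36471232]), array([ 0.47745428, -0.37997336]), array([ 0.45746499, -0.29806076])] [ 0.50110824 -0.33138731  0.055     ]
jar 0.91 [0.50055043 0.3401398  0.0425    ]
jar 0.56 [0.50639594 0.36432308 0.0425    ]
lotion 0.21 [0.57686341 0.03390514 0.085     ]
lotion 0.71 [0.72421756 0.38264692 0.085     ]
buffer 0.95 [ 0.6703761  -0.41166797  0.014     ]
```

```bash
python3 -m handwheel '[[[-5.4,-2.5,-0.4,0,8.5],[-5.4,-2.5,-0.4,0,8.5],[-5.4,-2.5,-0.4,0,8.5],[-5.4,-2.5,-0.4,0,8.5],[-5.4,-2.5,-0.4,0,8.5]]]' 60
python3 -m handwheel '[[[-1,-6,0,0,7],[-1,-6,0,0,6],[-1,-6,0,0,6],[-1,-6,0,0,6],[-1,-6,0,0,6]]]'
cat > rel.py <<'E'
import sys
from h import *
o=bot.observe(); t=np.array(list(map(float,sys.argv[1:4])))
R=np.asarray(o['eef_rot'])
print('t',o['time_s'],'pos',np.round(o['position'],4),'yawy',round(float(np.degrees(np.arctan2(R[1,1],R[0,1]))),2),'tilt',np.round(R[:,2],3),'grip',o['grip_width'],'F',np.round(o['wrist_force'],1),'rel cm',np.round(down(o,t),2))
E
python3 rel.py 0.5043 -0.337 0.21
```

```text
time_s: 2.82
position: [0.4033, 0.4002, 0.2517]
eef_rot: [[-0.958, 0.287, 0.0], [0.287, 0.958, 0.0], [-0.0, 0.0, -1.0]]
wrist_force: [0.2, 0.1, -0.8]
grip_width: 0.0845
time_s: 3.45
position: [0.3634, 0.098, 0.2515]
eef_rot: [[-0.958, 0.287, 0.001], [0.287, 0.958, 0.001], [-0.0, 0.001, -1.0]]
wrist_force: [1.7, -0.9, 0.6]
grip_width: 0.0601
t 3.45 pos [0.3634 0.098  0.2515] yawy 73.34 tilt [ 0.001  0.001 -1.   ] grip 0.060131403857285215 F [ 1.7 -0.9  0.6] rel cm [-25.96 -37.64   4.13]
```

```bash
python3 -m handwheel '[[[-3.2,-4.7,0.2,0,6],[-3.2,-4.7,0.2,0,6],[-3.2,-4.7,0.2,0,6],[-3.2,-4.7,0.2,0,6],[-3.2,-4.7,0.2,0,6]]]' >/dev/null
python3 -m handwheel '[[[-3.2,-4.7,0.2,0,6],[-3.2,-4.7,0.2,0,6],[-3.2,-4.7,0.2,0,6],[0,0,0,0,6]]]' >/dev/null
python3 rel.py 0.5043 -0.337 0.21
python3 - <<'E'
from h import *
for n in ('wrist','side','top'):
    s=viewer.snapshot(n); save(s,n+'1')
a=cv2.imread('pics/side1.png');b=cv2.imread('pics/top1.png')
cv2.imwrite('pics/c1.png',np.hstack([cv2.resize(a[210:360,200:340],None,fx=2.8,fy=2.8),cv2.resize(b[150:300,330:470],None,fx=2.8,fy=2.8)]))
E
```

```text
t 4.575 pos [ 0.5006 -0.3377  0.2345] yawy 73.09 tilt [-0.002 -0.002 -1.   ] grip 0.059973004864045616 F [-0.   0.3 -0.2] rel cm [-0.33  0.18  2.45]
```

View pics/wrist1.png

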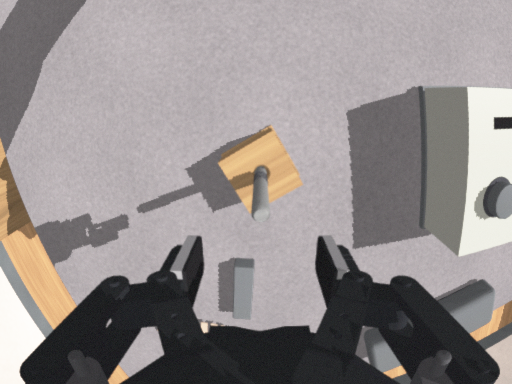

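View pics/c1.png

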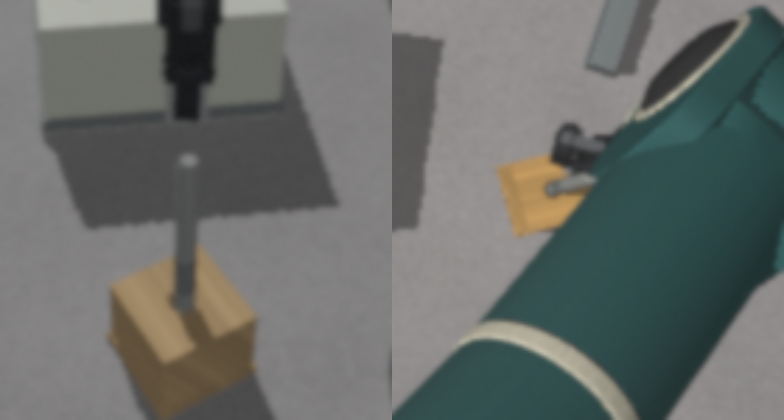

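```bash
cat >> h.py <<'E'
def wray(s,uv,h):
    K=np.asarray(s['intrinsics']); x=(uv[0]-K[0,2])/K[0,0]; y=(uv[1]-K[1,2])/K[1,1]; r=np.hypot(x,y)+1e-12
    d=np.array([np.sin(r)*x/r,-np.sin(r)*y/r,-np.cos(r)]); d=np.asarray(s['rotation'])@d; e=np.asarray(s['eye']); return e+d*(h-e[2])/d[2]
E
python3 - <<'E'
from h import *
s=viewer.snapshot('wrist')
print('tip',wray(s,(260.5,213),.18),'hole',wray(s,(262,173),.055))
o=bot.observe(); print(np.round(down(o,wray(s,(260.5,213),.18)),2))
a=s['image'][150:240,210:310]; cv2.imwrite('pics/w1z.png',cv2.resize(a,None,fx=6,fy=6,interpolation=cv2.INTER_CUBIC))
E
```

```text
tip [ 0.5043254  -0.33396112  0.18      ] hole [ 0.50551108 -0.33190551  0.055     ]
[-0.3  -0.04  5.54]
```

View pics/w1z.png

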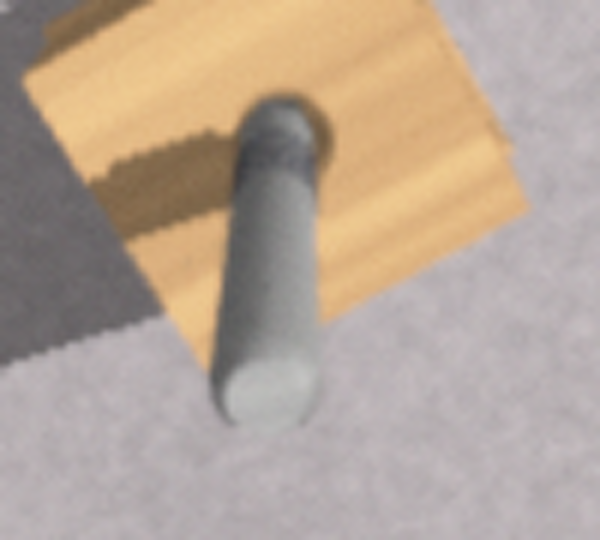

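Run:
```python
from h import *
s=viewer.snapshot('wrist');o=bot.observe()
for uv,h in (((254.4,215.3),.18),((257.2,172),.055)):
    P=wray(s,uv,h); print(P,np.round(down(o,P),2))
for d in finder.regions_of(s,'pusher')[:1]:
    m=d['region']; ys,xs=np.nonzero(m); print(d['p'],d['extent'],[ (y,xs[ys==y].mean()) for y in range(ys.min(),ys.max()+1,8)])
```

```text
[ 0.5050819  -0.33826003  0.18      ] [-0.49 -0.45  5.56]
[ 0.50320699 -0.33628967  0.055     ] [-0.25 -0.32 18.06]
0.77 [243.3, 166.4, 260.5, 220.9] [(166, np.float64(255.5)), (174, np.float64(255.0)), (182, np.float64(255.0)), (190, np.float64(254.5)), (198, np.float64(254.0)), (206, np.float64(253.5)), (214, np.float64(253.5))]
```

```bash
python3 rel.py 0.5048 -0.3375 0.131
```

```text
t 4.875 pos [ 0.5017 -0.3326  0.2357] yawy 73.43 tilt [ 0.001  0.    -1.   ] grip 0.06007355444662825 F [0.4 1.3 1. ] rel cm [-0.43 -0.39 10.47]
```

```bash
python3 -m handwheel '[[[-0.43,-0.39,0,0,6],[0,0,3.5,0,6],[0,0,3.5,0,6],[0,0,3.5,0,6],[0,0,0,0,6]]]' 
python3 rel.py 0.5048 -0.3375 0.131
python3 - <<'E'
from h import *
s=viewer.snapshot('wrist');save(s,'wrist2')
E
```

```text
time_s: 5.5
position: [0.5036, -0.338, 0.1287]
eef_rot: [[-0.958, 0.286, -0.003], [0.286, 0.958, 0.001], [0.003, 0.001, -1.0]]
wrist_force: [0.2, -0.1, 1.0]
grip_width: 0.0596
t 5.5 pos [ 0.5036 -0.338   0.1287] yawy 73.35 tilt [-0.003  0.001 -1.   ] grip 0.05962498165723315 F [ 0.2 -0.1  1. ] rel cm [-0.1   0.08 -0.23]
```

View pics/wrist2.png

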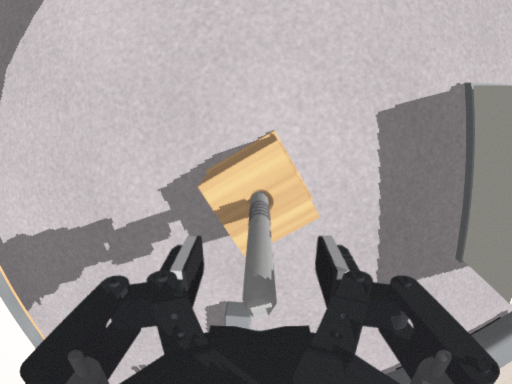

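Rod (column ≈260, rows 195–305) is centred between the pads. Close.

```bash
python3 -m handwheel '[[[0,0,0,0,0.8],[0,0,0,0,0.8],[0,0,0,0,0.8],[0,0,0,0,0.8],[0,0,0,0,0.8]]]' 60
python3 rel.py 0.5048 -0.3375 0.131
```

```text
time_s: 6.18
position: [0.505, -0.339, 0.1314]
eef_rot: [[-0.958, 0.287, 0.002], [0.287, 0.958, -0.001], [-0.002, -0.0, -1.0]]
wrist_force: [0.2, 0.9, 6.7]
grip_width: 0.0124
t 6.175 pos [ 0.505  -0.339   0.1314] yawy 73.35 tilt [ 0.002 -0.001 -1.   ] grip 0.012388880028641665 F [0.2 0.9 6.7] rel cm [0.06 0.14 0.04]
```

```bash
python3 -m handwheel '[[[0,0,-1,0,0.8],[0,0,-3,0,0.8],[0,0,-4,0,0.8],[0,0,-4,0,0.8],[0,0,-3.5,0,0.8]]]' 
python3 rel.py 0.6495 0.1249 0.28
python3 - <<'E'
from h import *
s=viewer.snapshot('wrist');save(s,'wrist3')
s=viewer.snapshot('side');save(s,'side3')
E
```

```text
time_s: 6.8
position: [0.5042, -0.3389, 0.2877]
eef_rot: [[-0.958, 0.287, 0.001], [0.287, 0.958, -0.001], [-0.001, -0.0, -1.0]]
wrist_force: [0.7, -0.2, -1.4]
grip_width: 0.0127
t 6.8 pos [ 0.5042 -0.3389  0.2877] yawy 73.32 tilt [ 0.001 -0.001 -1.   ] grip 0.012670532671659891 F [ 0.7 -0.2 -1.4] rel cm [-0.61 48.6   0.76]
```

View pics/wrist3.png

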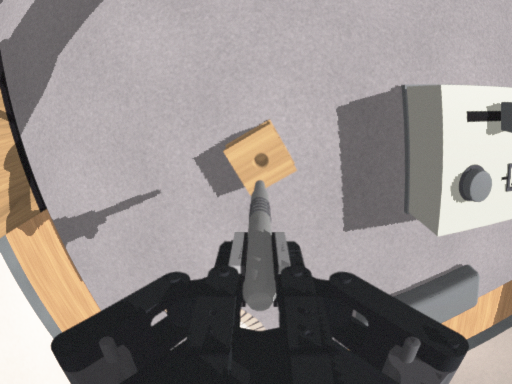

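View pics/side3.png

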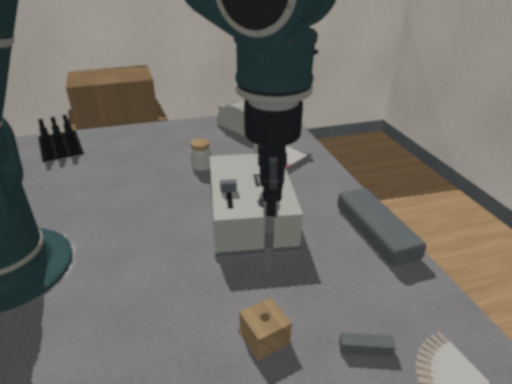

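```bash
python3 -m handwheel '[[[0,4,0,0,0.8],[0,6,0,0,0.8],[0,6,0,0,0.8],[0,6,0,0,0.8],[0,6,0,0,0.8]]]' >/dev/null
python3 -m handwheel '[[[0,6,0,0,0.8],[0,6,0,0,0.8],[-0.3,5,0,0,0.8],[-0.3,3.4,0,0,0.8],[0,0,0,0,0.8]]]' 
python3 -m handwheel '[[[0,0,0,0,0.8],[0,0,0,0,0.8]]]' >/dev/null
python3 rel.py 0.6495 0.1249 0.28
python3 - <<'E'
from h import *
for n in ('wrist','side','top'):
    s=viewer.snapshot(n); save(s,n+'4')
a=cv2.imread('pics/side4.png');b=cv2.imread('pics/wrist4.png')
cv2.imwrite('pics/c4.png',np.hstack([cv2.resize(a[130:230,210:310],None,fx=4,fy=4,interpolation=cv2.INTER_CUBIC),cv2.resize(b[130:230,210:310],None,fx=4,fy=4,interpolation=cv2.INTER_CUBIC)]))
E
```

```text
time_s: 8.15
position: [0.6488, 0.1263, 0.2845]
eef_rot: [[-0.959, 0.283, -0.001], [0.283, 0.959, -0.0], [0.001, -0.0, -1.0]]
wrist_force: [-0.0, -0.7, -1.4]
grip_width: 0.0127
t 8.4 pos [0.6487 0.122  0.2856] yawy 73.25 tilt [ 0. -0. -1.] grip 0.01245611847809688 F [ 0.2 -0.4 -0.6] rel cm [0.01 0.3  0.56]
```

View pics/wrist4.png

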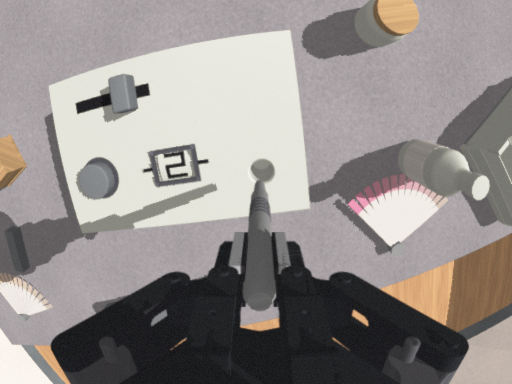

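View pics/c4.png

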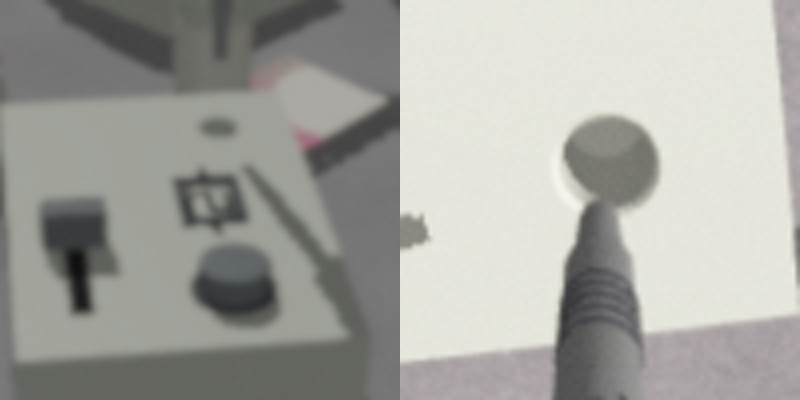

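View pics/top4.png

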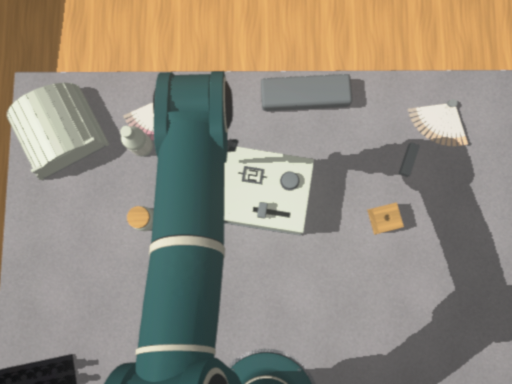

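Run:
```python
from h import *
s=viewer.snapshot('wrist');o=bot.observe()
print(np.round(o['position'],4))
fz=o['position'][2]-.121
for uv,h in (((262.6,170.4),.11),((259.6,180.5),fz),((259.5,284),fz+.17)):
    P=wray(s,uv,h); print(np.round(P,4),np.round(down(o,P),2))
cv2.imwrite('pics/w5.png',cv2.resize(s['image'][140:300,200:320],None,fx=5,fy=5,interpolation=cv2.INTER_CUBIC)[:600])
```

```text
[0.6488 0.1227 0.2855]
[0.6494 0.1255 0.11  ] [ 0.03  0.28 17.55]
[0.6455 0.1231 0.1645] [ 0.33 -0.06 12.1 ]
[0.6409 0.1241 0.3345] [ 0.8  -0.09 -4.9 ]
```

View pics/w5.png

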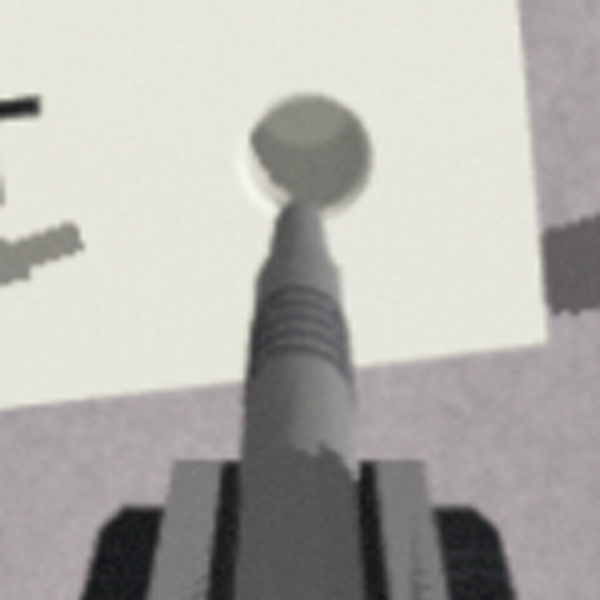

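```bash
python3 -m handwheel '[[[0,0.3,0,0,0.8],[0,0,2.5,0,0.8],[0,0,2,0,0.8],[0,0,1.5,0,0.8],[0,0,0,0,0.8]]]' 
python3 rel.py 0.6494 0.1253 0.161
python3 - <<'E'
from h import *
s=viewer.snapshot('wrist');save(s,'wrist6')
cv2.imwrite('pics/w6.png',cv2.resize(s['image'][140:300,200:320],None,fx=5,fy=5,interpolation=cv2.INTER_CUBIC)[:600])
E
```

```text
time_s: 9.22
position: [0.6493, 0.1261, 0.2242]
eef_rot: [[-0.958, 0.287, -0.002], [0.287, 0.958, -0.001], [0.001, -0.001, -1.0]]
wrist_force: [1.2, -0.4, -1.2]
grip_width: 0.0124
t 9.225 pos [0.6493 0.1261 0.2242] yawy 73.34 tilt [-0.002 -0.001 -1.   ] grip 0.012363165290094316 F [ 1.2 -0.4 -1.2] rel cm [-0.04 -0.06  6.32]
```

View pics/w6.png

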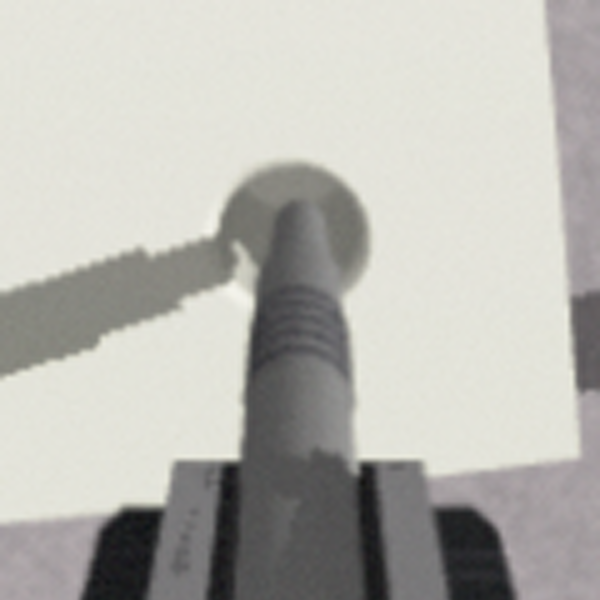

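```bash
python3 -m handwheel '[[[0,0,1.5,0,0.8],[0,0,1.5,0,0.8],[0,0,1.5,0,0.8],[0,0,1.2,0,0.8],[0,0,0.2,0,0.8]]]' 
python3 rel.py 0.6494 0.1253 0.161
```

```text
time_s: 9.9
position: [0.6494, 0.126, 0.1652]
eef_rot: [[-0.958, 0.287, -0.001], [0.287, 0.958, -0.001], [0.001, -0.001, -1.0]]
wrist_force: [0.6, 0.5, -0.4]
grip_width: 0.0124
t 9.9 pos [0.6494 0.126  0.1652] yawy 73.34 tilt [-0.001 -0.001 -1.   ] grip 0.012391331003725348 F [ 0.6  0.5 -0.4] rel cm [-0.02 -0.07  0.42]
```

```bash
python3 -m handwheel '[[[0,0,0.2,0,0.8],[0,0,0.1,0,0.8]]]' | grep -E 'posi|force'
python3 -m handwheel '[[[0,0,0.1,0,0.8],[0,0,0,0,0.8]]]' | grep -E 'posi|force'
```

```text
position: [0.6499, 0.1261, 0.1636]
wrist_force: [-0.0, -0.7, -1.3]
position: [0.6498, 0.1261, 0.1624]
wrist_force: [-0.2, -0.3, -1.7]
```

```bash
python3 -m handwheel '[[[0,0,0.1,0,0.8],[0,0,0,0,0.8]]]' | grep -E 'posi|force'
python3 -m handwheel '[[[0,0,0.1,0,0.8],[0,0,0,0,0.8]]]' | grep -E 'posi|force'
```

```text
position: [0.6499, 0.1261, 0.1615]
wrist_force: [0.2, -0.3, 1.2]
position: [0.6504, 0.1261, 0.1614]
wrist_force: [-1.8, -0.5, 11.6]
```

```bash
python3 -m handwheel '[[[0,0,-0.1,0,2],[0,0,0,0,3],[0,0,0,0,4],[0,0,0,0,6],[0,0,0,0,7.5]]]'
python3 - <<'E'
from h import *
s=viewer.snapshot('wrist');save(s,'wrist7')
E
```

```text
time_s: 11.52
position: [0.6497, 0.1261, 0.1612]
eef_rot: [[-0.958, 0.287, -0.0], [0.287, 0.958, -0.0], [0.0, -0.0, -1.0]]
wrist_force: [0.6, -0.4, -0.7]
grip_width: 0.0738
```

View pics/wrist7.png

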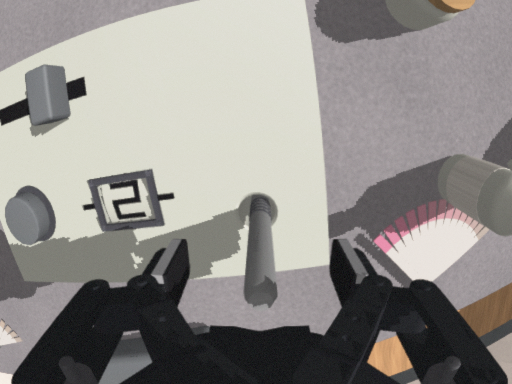

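```bash
python3 -m handwheel '[[[0,0,-1,0,7.5],[0,0,-2,0,7.5],[0,0,-3,0,7.5],[0,0,-2.5,0,7.5],[0,0,0,0,7.5]]]' | grep -E 'posi|force'
python3 -m handwheel '[[[0,-5,0,0,7.5],[0,-5,0,0,3],[0,-5,0,0,0],[0,-4.7,0,0,0],[0,0,0,0,0]]]' 40 | grep -E 'posi|force|grip'
python3 rel.py 0.5976 -0.0642 0.13
python3 - <<'E'
from h import *
for n in ('wrist','side','top'):
    s=viewer.snapshot(n); save(s,n+'8')
E
```

```text
position: [0.6508, 0.126, 0.2498]
wrist_force: [-0.0, 0.2, 0.5]
position: [0.5922, -0.0666, 0.2472]
wrist_force: [0.8, 1.0, 0.4]
grip_width: 0.0018
t 12.825 pos [ 0.5922 -0.0666  0.2472] yawy 73.02 tilt [ 0.001 -0.001 -1.   ] grip 0.0017760873172388055 F [0.8 1.  0.4] rel cm [-0.44  0.4  11.72]
```

View pics/wrist8.png

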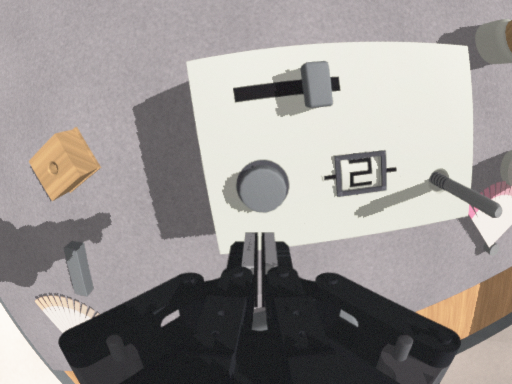

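View pics/side8.png

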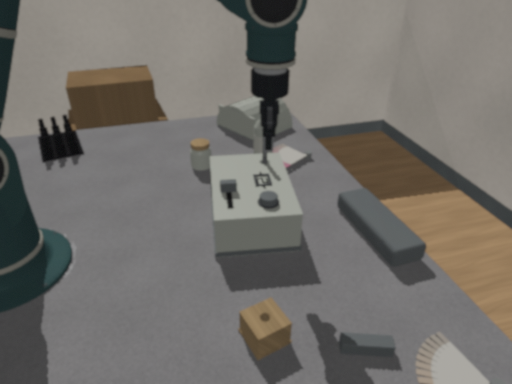

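View pics/top8.png

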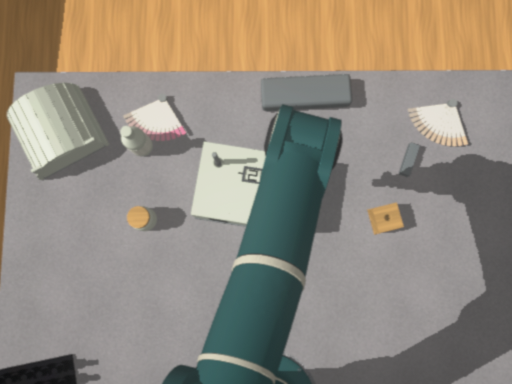

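Run:
```python
from h import *
s=viewer.snapshot('wrist');o=bot.observe()
print(np.round(o['position'],4))
P=wray(s,(262.5,186),.128); print(np.round(P,4),np.round(down(o,P),2))
P=wray(s,(320,80),.138); print('slide',np.round(P,4),np.round(down(o,P),2))
P=wray(s,(360,173),.11); print('win',np.round(P,4))
cv2.imwrite('pics/w9.png',cv2.resize(s['image'][50:220,220:400],None,fx=3.5,fy=3.5,interpolation=cv2.INTER_CUBIC))
```

```text
[ 0.5936 -0.0614  0.2464]
[ 0.5953 -0.0599  0.128 ] [-0.12  0.19 11.84]
slide [0.517  0.0136 0.138 ] [ 9.48  5.   10.84]
win [0.615  0.0369 0.11  ]
```

View pics/w9.png

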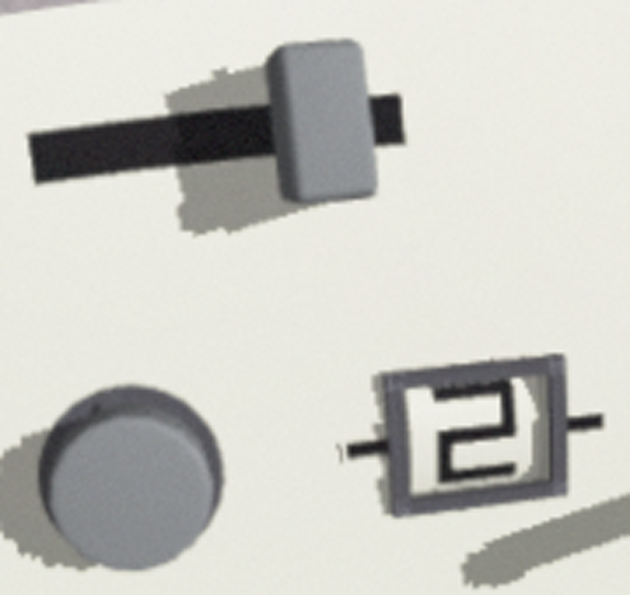

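```bash
python3 -m handwheel '[[[-0.5,-0.1,3,0,0],[0,0,3,0,0],[0,0,3,0,0],[0,0,1,0,0],[0,0,0,0,0]]]' | grep -E 'posi|force|grip'
python3 rel.py 0.598 -0.0642 0.1155
```

```text
position: [0.5979, -0.0646, 0.1464]
wrist_force: [0.1, 0.2, 0.3]
grip_width: 0.0001
t 13.65 pos [ 0.5979 -0.0646  0.1464] yawy 73.38 tilt [-0.001 -0.    -1.   ] grip 0.00014927120258081985 F [0.1 0.2 0.3] rel cm [-0.    0.04  3.09]
```

```bash
python3 -m handwheel '[[[0,0,1,0,0],[0,0,0.8,0,0],[0,0,0.8,0,0],[0,0,0.4,0,0],[0,0,0.2,0,0]]]' | grep -E 'posi|force|time'
python3 -m handwheel '[[[0,0,0,0,0]]]' | grep -E 'posi|force|time'
```

```text
time_s: 14.28
position: [0.5981, -0.065, 0.1151]
wrist_force: [-10.7, 2.9, 34.7]
time_s: 14.4
position: [0.598, -0.065, 0.1154]
wrist_force: [-5.8, 2.9, 19.7]
```

```bash
python3 -m handwheel '[[[0,0,-0.8,0,0],[0,0,-1,0,0],[0,0,-1,0,0],[0,0,-0.3,0,0],[0,0,0,0,0]]]' | grep -E 'posi|force|time'
python3 rel.py 0.598 -0.0642 0.1155
python3 - <<'E'
from h import *
s=viewer.snapshot('wrist');save(s,'wrist10')
cv2.imwrite('pics/w10.png',cv2.resize(s['image'][50:300,200:450],None,fx=2.4,fy=2.4,interpolation=cv2.INTER_CUBIC))
E
```

```text
time_s: 15.02
position: [0.5978, -0.065, 0.1454]
wrist_force: [0.5, -0.6, -0.1]
t 15.025 pos [ 0.5978 -0.065   0.1454] yawy 73.34 tilt [ 0. -0. -1.] grip 0.00013249151692190257 F [ 0.5 -0.6 -0.1] rel cm [-0.    0.08  2.99]
```

View pics/w10.png

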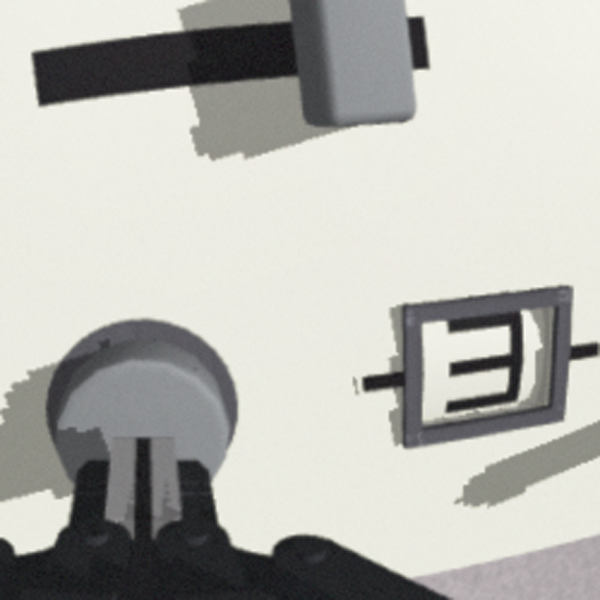

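Shows 3. Press again.

```bash
python3 -m handwheel '[[[0,0,1,0,0],[0,0,0.8,0,0],[0,0,0.7,0,0],[0,0,0.4,0,0],[0,0,0.15,0,0]]]' | grep -E 'posi|force|time'
python3 -m handwheel '[[[0,0,0,0,0]]]' | grep -E 'posi|force|time'
python3 -m handwheel '[[[0,0,-0.8,0,0],[0,0,-1,0,0],[0,0,-1,0,0],[0,0,-0.25,0,0],[0,0,0,0,0]]]' | grep -E 'posi|force|time'
python3 - <<'E'
from h import *
s=viewer.snapshot('wrist');save(s,'wrist11')
cv2.imwrite('pics/w11.png',cv2.resize(s['image'][150:250,350:450],None,fx=3,fy=3,interpolation=cv2.INTER_CUBIC))
E
```

```text
time_s: 15.7
position: [0.5977, -0.065, 0.1152]
wrist_force: [-11.2, 3.0, 26.9]
time_s: 15.82
position: [0.5977, -0.065, 0.1154]
wrist_force: [-7.6, 2.0, 16.1]
time_s: 16.45
position: [0.5978, -0.065, 0.1454]
wrist_force: [0.3, 0.5, -1.2]
```

View pics/w11.png

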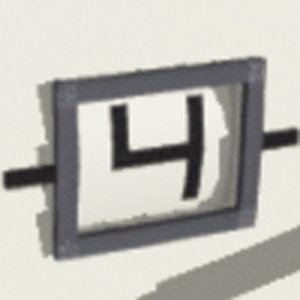

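Shows 4. Third press.

```bash
python3 -m handwheel '[[[0,0,1,0,0],[0,0,0.8,0,0],[0,0,0.7,0,0],[0,0,0.4,0,0],[0,0,0.15,0,0]]]' | grep -E 'posi|force|time'
python3 -m handwheel '[[[0,0,0,0,0]]]' | grep -E 'posi|force|time'
python3 -m handwheel '[[[0,0,-0.8,0,0],[0,0,-1,0,0],[0,0,-1,0,0],[0,0,-0.25,0,0],[0,0,0,0,0]]]' | grep -E 'posi|force|time'
python3 - <<'E'
from h import *
s=viewer.snapshot('wrist');save(s,'wrist12')
cv2.imwrite('pics/w12.png',cv2.resize(s['image'][150:250,350:450],None,fx=3,fy=3,interpolation=cv2.INTER_CUBIC))
E
```

```text
time_s: 17.12
position: [0.5977, -0.0651, 0.1153]
wrist_force: [-9.9, 2.9, 27.0]
time_s: 17.25
position: [0.5976, -0.065, 0.1154]
wrist_force: [-7.0, 2.1, 15.4]
time_s: 17.88
position: [0.5978, -0.065, 0.1454]
wrist_force: [-0.1, -0.7, -0.7]
```

View pics/w12.png

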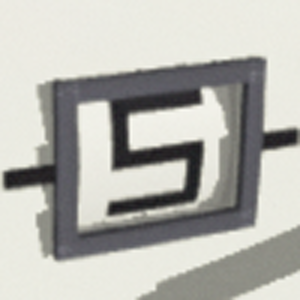

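Shows 5. Fourth press.

```bash
python3 -m handwheel '[[[0,0,1,0,0],[0,0,0.8,0,0],[0,0,0.7,0,0],[0,0,0.4,0,0],[0,0,0.15,0,0]]]' | grep -E 'posi|force|time'
python3 -m handwheel '[[[0,0,0,0,0]]]' | grep -E 'posi|force|time'
python3 -m handwheel '[[[0,0,-0.8,0,0],[0,0,-1,0,0],[0,0,-1,0,0],[0,0,-0.25,0,0],[0,0,0,0,0]]]' | grep -E 'posi|force|time'
python3 - <<'E'
from h import *
s=viewer.snapshot('wrist');save(s,'wrist13')
cv2.imwrite('pics/w13.png',cv2.resize(s['image'][150:250,350:450],None,fx=3,fy=3,interpolation=cv2.INTER_CUBIC))
E
```

```text
time_s: 18.55
position: [0.5977, -0.065, 0.1152]
wrist_force: [-10.3, 3.5, 27.2]
time_s: 18.68
position: [0.5976, -0.065, 0.1154]
wrist_force: [-7.1, 2.1, 14.4]
time_s: 19.3
position: [0.5978, -0.065, 0.1454]
wrist_force: [1.0, -0.6, 0.2]
```

View pics/w13.png

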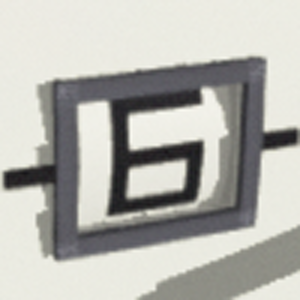

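View pics/wrist13.png

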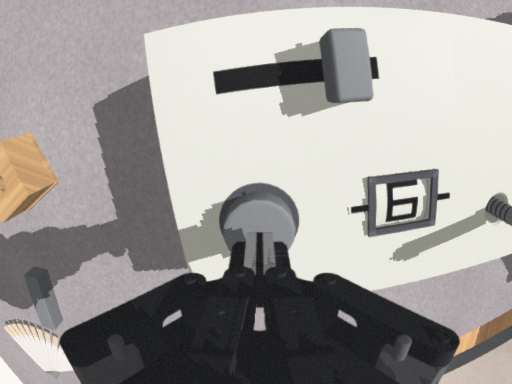

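```bash
python3 -m handwheel '[[[0,0,-2,0,0],[1.5,1,-2,-7.2,0],[0,0,0,0,0]]]' | grep -E 'posi|force|time'
python3 - <<'E'
from h import *
p=np.load('ster.npy')
def loc(P):
    c,s=np.cos(p[2]),np.sin(p[2]); d=P[:2]-p[:2]; return np.round([c*d[0]+s*d[1],-s*d[0]+c*d[1]],4)
w=viewer.snapshot('wrist');sd=viewer.snapshot('side');t=viewer.snapshot('top')
save(w,'w14');save(sd,'s14');save(t,'t14')
for s in (w,sd,t):
    for d in finder.regions_of(s,'start_slide')[:2]:
        m=d['region'];ys,xs=np.nonzero(m);uv=(xs.mean(),ys.mean())
        P=(wray if s is w else onplane)(s,uv,.135); print(round(d['p'],2),np.round(d['extent']),uv,np.round(P,4),loc(P))
cv2.imwrite('pics/w14z.png',cv2.resize(w['image'][20:220,250:450],None,fx=3,fy=3,interpolation=cv2.INTER_CUBIC))
cv2.imwrite('pics/s14z.png',cv2.resize(sd['image'][150:250,200:300],None,fx=6,fy=6,interpolation=cv2.INTER_CUBIC))
E
python3 rel.py 0.5 0 0.18
```

```text
time_s: 19.73
position: [0.5868, -0.0505, 0.1875]
wrist_force: [0.1, -0.3, 0.5]
0.84 [309.  69. 351. 130.] (np.float64(327.735632183908), np.float64(100.87954022988505)) [0.5186 0.0056 0.135 ] [-0.0594 -0.0392]
0.66 [217. 179. 239. 194.] (np.float64(227.38967136150234), np.float64(185.11267605633802)) [ 0.5149 -0.0024  0.135 ] [-0.0617 -0.0477]
t 20.025 pos [ 0.5861 -0.0515  0.1848] yawy 80.46 tilt [-0.001 -0.    -1.   ] grip 0.0001908824629838506 F [-0.7  0.2  0.4] rel cm [9.35 3.65 0.49]
```

View pics/w14z.png

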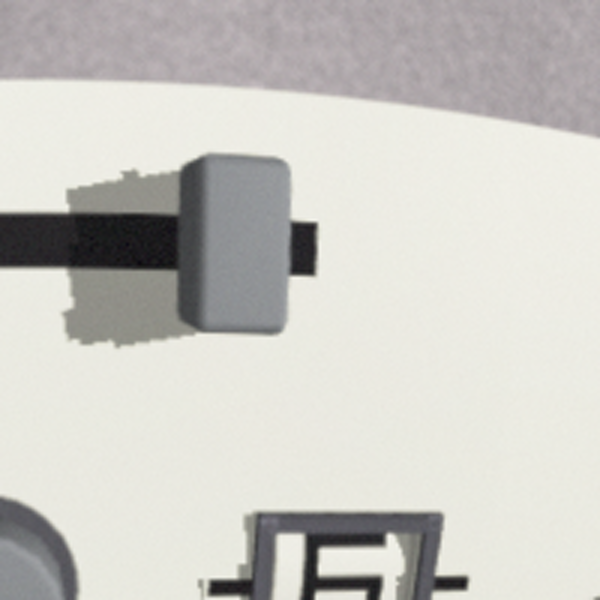

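View pics/s14z.png

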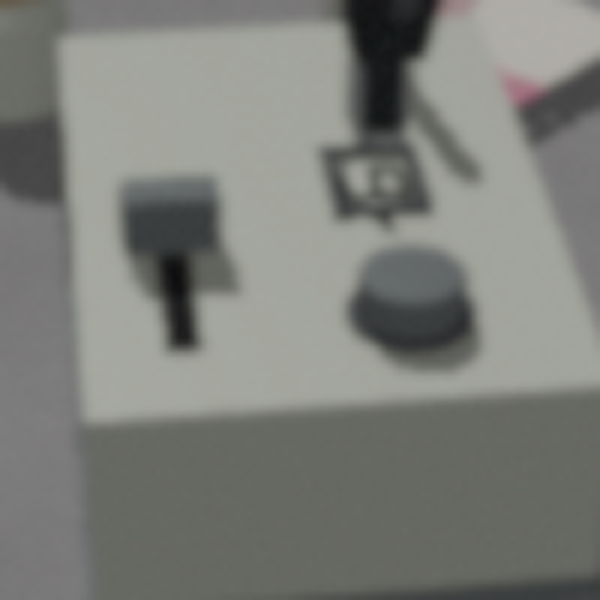

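```bash
python3 -m handwheel '[[[2.5,3.2,0,0,0],[2.6,3.2,0,0,0],[2.6,3.2,0,0,0],[0,0,0,0,0],[0,0,0,0,0]]]' | grep -E 'posi|force|time'
python3 rel.py 0.5265 0.0562 0.119
python3 - <<'E'
from h import *
s=viewer.snapshot('wrist');save(s,'w15')
E
```

```text
time_s: 20.65
position: [0.5263, 0.0557, 0.1852]
wrist_force: [0.2, -0.6, -0.0]
t 20.65 pos [0.5263 0.0557 0.1852] yawy 80.5 tilt [-0. -0. -1.] grip 0.00035973957971222953 F [ 0.2 -0.6 -0. ] rel cm [-0.01  0.05  6.62]
```

View pics/w15.png

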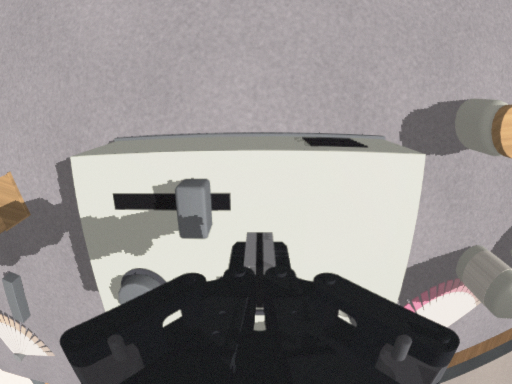

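```bash
python3 -m handwheel '[[[0,0,2.5,0,0],[0,0,2.5,0,0],[0,0,1.5,0,0],[0,0,0,0,0]]]' | grep -E 'posi|force|time'
python3 -m handwheel '[[[0,-1,0,0,0],[0,-1,0,0,0],[0,-1,0,0,0],[0,-1,0,0,0],[0,0,0,0,0]]]' | grep -E 'posi|force|time'
python3 rel.py 0.5265 0.0562 0.119
```

```text
time_s: 21.2
position: [0.5259, 0.0554, 0.1196]
wrist_force: [-0.0, -0.0, 1.4]
time_s: 21.82
position: [0.5194, 0.0158, 0.1205]
wrist_force: [0.2, 0.5, -0.1]
t 21.825 pos [0.5194 0.0158 0.1205] yawy 80.46 tilt [ 0. -0. -1.] grip -0.00043152925818591296 F [ 0.2  0.5 -0.1] rel cm [-0.03  4.1   0.15]
```

```bash
python3 - <<'E'
from h import *
s=viewer.snapshot('wrist');save(s,'w16')
E
python3 -m handwheel '[[[0,-0.6,0,0,0],[0,-0.6,0,0,0],[0,-0.4,0,0,0]]]' | grep -E 'posi|force|time'
```

```text
time_s: 22.25
position: [0.5167, 0.0006, 0.1203]
wrist_force: [0.6, 2.2, -1.7]
```

View pics/w16.png

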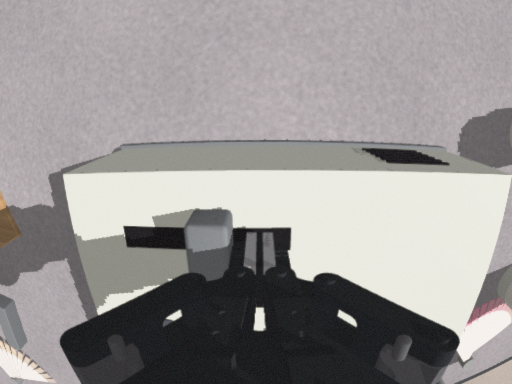

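```bash
python3 -m handwheel '[[[0,-0.5,0,0,0],[0,-0.5,0,0,0],[0,-0.4,0,0,0]]]' | grep -E 'posi|force|time'
python3 -m handwheel '[[[0,-0.3,0,0,0],[0,-0.2,0,0,0]]]' | grep -E 'posi|force|time'
python3 -m handwheel '[[[0,-0.2,0,0,0],[0,-0.1,0,0,0]]]' | grep -E 'posi|force|time'
```

```text
time_s: 22.62
position: [0.5147, -0.0122, 0.1204]
wrist_force: [2.6, 22.7, -0.4]
time_s: 22.88
position: [0.5145, -0.0128, 0.1205]
wrist_force: [4.4, 40.8, 0.3]
time_s: 23.12
position: [0.5145, -0.0131, 0.1206]
wrist_force: [6.0, 52.0, -0.1]
```

```bash
python3 -m handwheel '[[[0,1,0,0,0],[0,1,0,0,0],[0,0.5,0,0,0],[0,0,-3,0,0],[0,0,-5,0,0]]]' | grep -E 'posi|force|time'
python3 -m handwheel '[[[4,6,-4,0,0],[4,6,-2,0,0],[3,6,0,0,0],[0,5,0,0,0],[0,0,0,0,0]]]' | grep -E 'posi|force|time'
python3 - <<'E'
from h import *
p=np.load('ster.npy')
S=[]
for n in ('wrist','side','top'):
    s=viewer.snapshot(n); save(s,n+'20'); S.append(s)
    for d in finder.regions_of(s,'start_slide')[:1]:
        ys,xs=np.nonzero(d['region']); P=(wray if n=='wrist' else onplane)(s,(xs.mean(),ys.mean()),.135)
        c,q=np.cos(p[2]),np.sin(p[2]); e=P[:2]-p[:2]; print(n,round(d['p'],2),np.round([c*e[0]+q*e[1],-q*e[0]+c*e[1]],4))
a,b=S[1]['image'],S[2]['image']
cv2.imwrite('pics/c20.png',np.hstack([cv2.resize(a[130:270,190:330],None,fx=2.8,fy=2.8,interpolation=cv2.INTER_CUBIC),cv2.resize(b[115:255,185:325],None,fx=2.8,fy=2.8,interpolation=cv2.INTER_CUBIC)]))
E
```

```text
time_s: 23.75
position: [0.5165, 0.0034, 0.2003]
wrist_force: [1.0, 0.5, 0.2]
time_s: 24.38
position: [0.4597, 0.2209, 0.247]
wrist_force: [0.1, -1.0, 0.3]
wrist 0.85 [-0.0653 -0.0734]
side 0.81 [-0.0614 -0.0913]
top 0.61 [-0.0609 -0.0813]
```

View pics/c20.png

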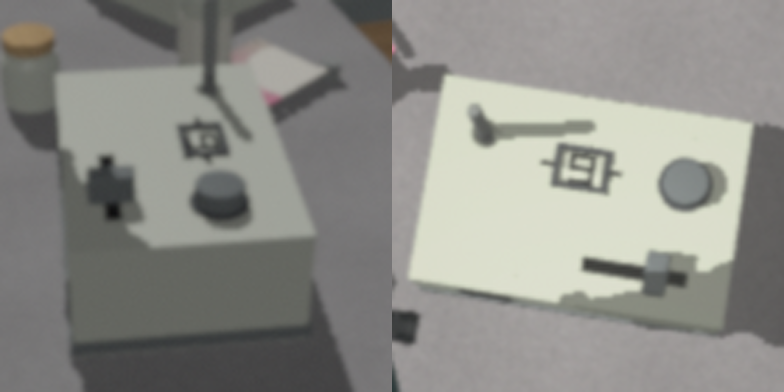

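View pics/wrist20.png

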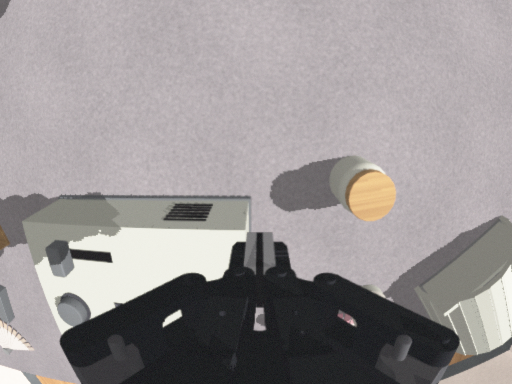

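View pics/top20.png

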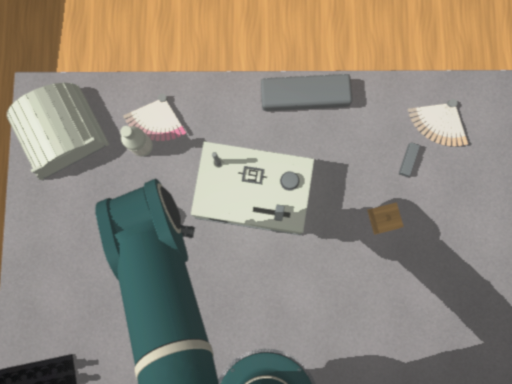

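Run:
```python
from h import *
p=np.load('ster.npy'); s=viewer.snapshot('top')
# rectify region at z=.11: ster y from 0.02 to -0.14 (cols, right = -y), x from -0.02 to -0.1
def H(z):
    L=np.array([[-.02,.02,z],[-.02,-.13,z],[-.1,-.13,z],[-.1,.02,z]]); uv=proj(s,st(p,L)).astype(np.float32)
    return cv2.getPerspectiveTransform(uv,np.float32([[0,0],[750,0],[750,400],[0,400]]))
a=cv2.imread('pics/top0.png'); b=s['image']
out=[]
for im in (a,b):
    out.append(cv2.warpPerspective(im,H(.11),(750,400),flags=cv2.INTER_CUBIC)[80:330])
cv2.imwrite('pics/rect.png',np.vstack(out))
```

```text
(no output)
```

View pics/rect.png

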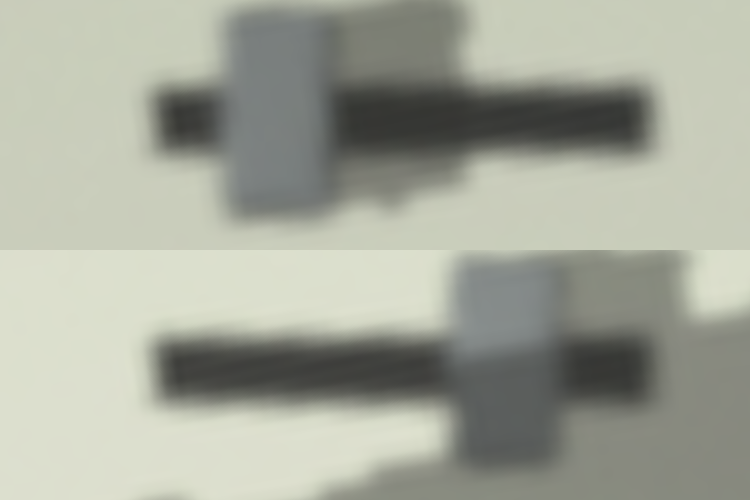

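```bash
python3 - <<'E'
from h import *
p=np.load('ster.npy'); s=viewer.snapshot('side')
out=[]
L=np.array([[-.02,.02,.11],[-.02,-.13,.11],[-.1,-.13,.11],[-.1,.02,.11]]); uv=proj(s,st(p,L)).astype(np.float32)
H=cv2.getPerspectiveTransform(uv,np.float32([[0,0],[750,0],[750,400],[0,400]]))
for im in (cv2.imread('pics/side0.png'),s['image']):
    out.append(cv2.warpPerspective(im,H,(750,400),flags=cv2.INTER_CUBIC)[60:345])
w=viewer.snapshot('wrist')
cv2.imwrite('pics/rect2.png',np.vstack(out))
cv2.imwrite('pics/w21.png',cv2.resize(w['image'][180:360,10:260],None,fx=3,fy=3,interpolation=cv2.INTER_CUBIC))
E
python3 rel.py 0.5171 0.0 0.119
```

```text
t 24.825 pos [0.4602 0.2172 0.2474] yawy 80.49 tilt [ 0.  0. -1.] grip -0.0001239495566090867 F [ 0.3 -0.6 -0.6] rel cm [ -9.2  -20.48  12.84]
```

View pics/rect2.png

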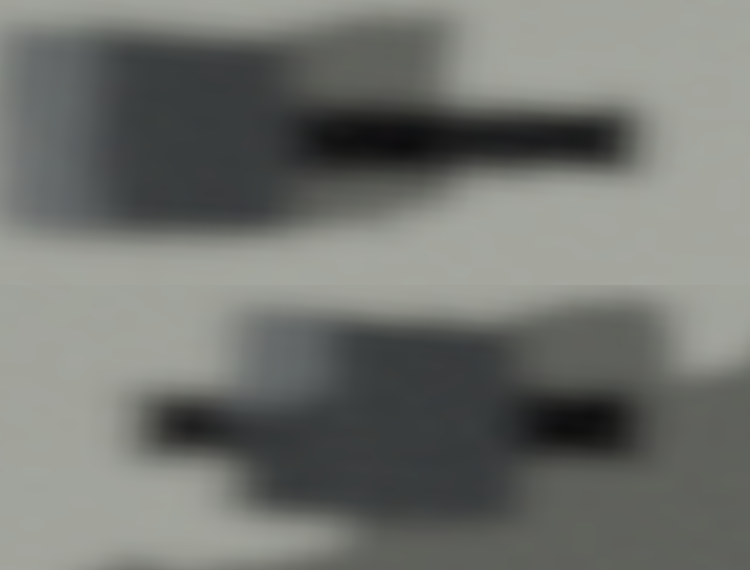

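View pics/w21.png

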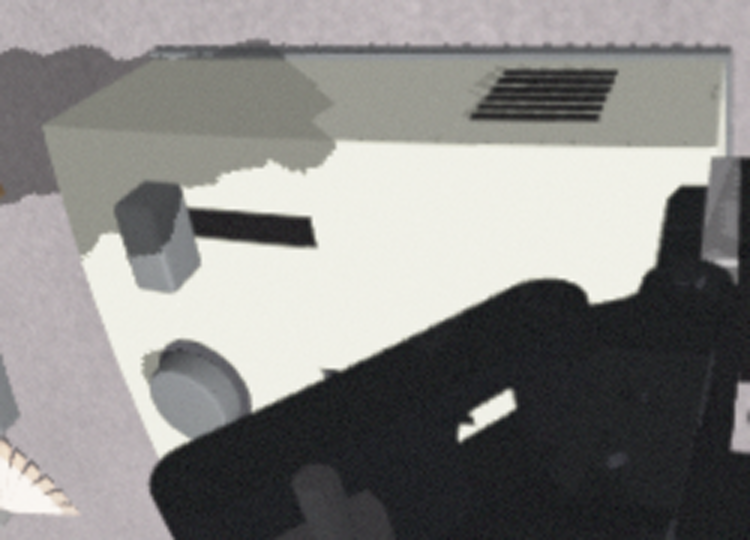

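```bash
python3 -m handwheel '[[[-2.3,-5.1,0,0,0],[-2.3,-5.1,0,0,0],[-2.3,-5.1,0,0,0],[-2.3,-5.0,0,0,0],[0,0,0,0,0]]]' | grep -E 'posi|force|time'
python3 rel.py 0.5171 0.0 0.123
python3 - <<'E'
from h import *
w=viewer.snapshot('wrist');save(w,'w22')
E
```

```text
time_s: 25.45
position: [0.5178, -0.0021, 0.2476]
wrist_force: [-0.1, 1.3, -0.7]
t 25.45 pos [ 0.5178 -0.0021  0.2476] yawy 80.17 tilt [ 0.001 -0.001 -1.   ] grip -1.9163858570294927e-05 F [-0.1  1.3 -0.7] rel cm [ 0.12  0.21 12.46]
```

View pics/w22.png

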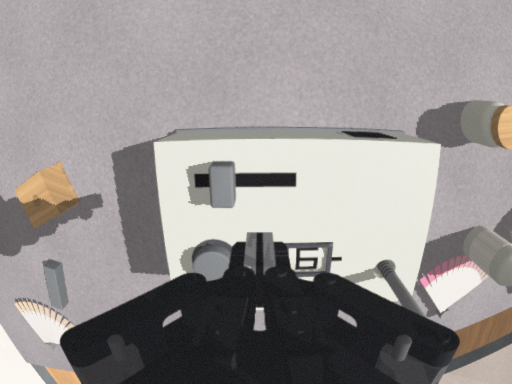

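```bash
python3 -m handwheel '[[[0.1,0.2,4,0,0],[0,0,4,0,0],[0,0,3,0,0],[0,0,1.4,0,0],[0,0,0,0,0]]]' | grep -E 'posi|force|time'
python3 -m handwheel '[[[0,-0.5,0,0,0],[0,-0.5,0,0,0],[0,0,0,0,0]]]' | grep -E 'posi|force|time'
python3 -m handwheel '[[[0,-0.2,0,0,0],[0,0,0,0,0]]]' | grep -E 'posi|force|time'
```

```text
time_s: 26.12
position: [0.5166, 0.005, 0.1232]
wrist_force: [0.9, -1.1, 0.5]
time_s: 26.5
position: [0.5153, -0.0059, 0.1239]
wrist_force: [0.1, -0.5, -0.2]
time_s: 26.75
position: [0.5148, -0.0074, 0.1234]
wrist_force: [-0.0, -0.2, -0.6]
```

```bash
python3 -m handwheel '[[[0,-0.3,0,0,0],[0,-0.1,0,0,0],[0,0,0,0,0]]]' | grep -E 'posi|force|time'
python3 -m handwheel '[[[0,-0.15,0,0,0],[0,0,0,0,0]]]' | grep -E 'posi|force|time'
python3 - <<'E'
from h import *
o=bot.observe(); print(o['torque'],o['wrist_force'])
w=viewer.snapshot('wrist');save(w,'w23');s=viewer.snapshot('side');save(s,'s23')
cv2.imwrite('pics/c23.png',np.hstack([cv2.resize(w['image'][150:350,100:300],(400,400)),cv2.resize(s['image'][150:230,200:280],(400,400),interpolation=cv2.INTER_CUBIC)]))
E
```

```text
time_s: 27.12
position: [0.5142, -0.0113, 0.1233]
wrist_force: [-1.0, 0.5, -0.2]
time_s: 27.38
position: [0.5141, -0.0117, 0.1234]
wrist_force: [0.6, 7.2, 1.1]
[ 1.56668602 -0.1936204   0.02166513] [0.63162444 7.15163912 1.06394163]
```

View pics/c23.png

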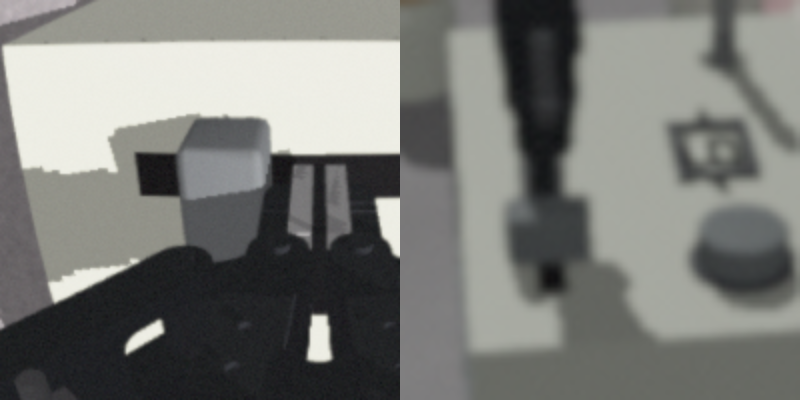

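```bash
python3 -m handwheel '[[[0,0.8,0,0,0],[0,1,0,0,0],[0,0,-3,0,0],[0,0,-5,0,0],[0,0,-4,0,0]]]' | grep -E 'posi|force|time'
python3 -m handwheel '[[[5,0,-3,0,0],[4,-3,-2,0,0],[0,-4,0,0,0],[0,0,0,0,0],[0,0,0,0,0]]]' | grep -E 'posi|force|time'
python3 - <<'E'
from h import *
p=np.load('ster.npy')
S=[viewer.snapshot(n) for n in ('wrist','side','top')]
for s,n in zip(S,('wrist','side','top')): save(s,n+'30')
T=S[2]
for nm,z in (('jar',.085),('lotion',.17),('buffer',.028)):
    for s in S[1:]:
        d=finder.spot_in(s,nm)
        if d: print(nm,round(d[0]['p'],2),np.round(d[0]['extent'],1))
cv2.imwrite('pics/c30.png',np.hstack([cv2.resize(S[1]['image'][130:270,190:330],None,fx=2.8,fy=2.8,interpolation=cv2.INTER_CUBIC),cv2.resize(T['image'][115:255,185:325],None,fx=2.8,fy=2.8,interpolation=cv2.INTER_CUBIC)]))
E
```

```text
time_s: 28.1
position: [0.517, 0.0054, 0.245]
wrist_force: [0.6, -0.1, -0.8]
time_s: 28.72
position: [0.4167, -0.0486, 0.2933]
wrist_force: [-0.5, 0.4, -0.2]
jar 0.59 [187.8 134.2 211.  166.2]
jar 0.77 [125.9 207.6 156.5 229.3]
lotion 0.67 [254.8 105.1 273.  154.2]
lotion 0.89 [120.7 127.1 152.2 156.7]
buffer 0.88 [339.7 335.9 397.3 358.3]
buffer 0.65 [399.  143.  416.9 175.4]
```

View pics/c30.png

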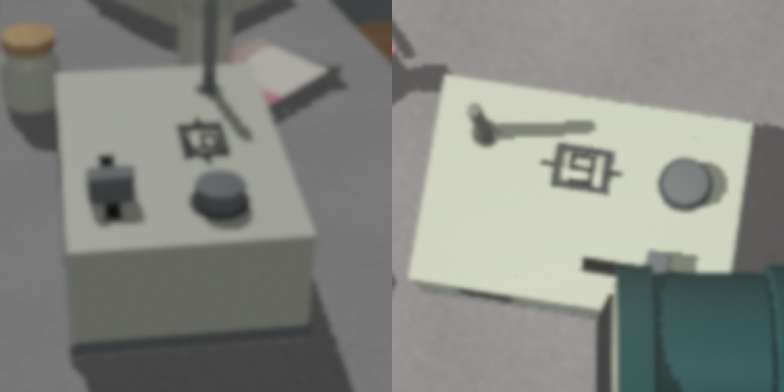

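View pics/wrist30.png

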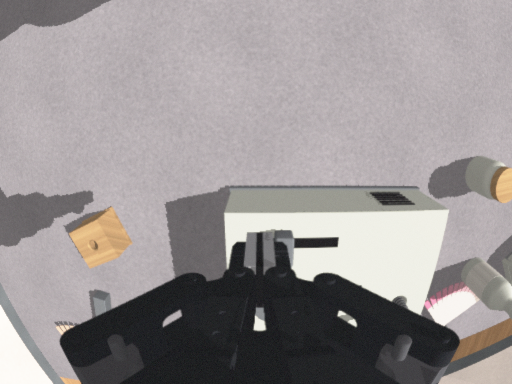

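```bash
python3 -c "
from h import *
print(bot.job_done()); print(bot.observe()['time_s'])"
```

```text
the job is handed in; nothing more can be done
None
the job is handed in; nothing more can be done
```

I finished the task and handed it in at about 29 s, but one check on the start slide is not settled.

- **Pusher:** It stands in the well. I lowered it until it touched the bottom at the expected height (about 12 N), then let go. It still stood upright in the last pictures.
- **Drum:** It showed 2 at the start. I pressed the step key four times, each to the hard stop and fully back up, and read 3, 4, 5 and 6. The last side and top pictures still show 6, with the key up.
- **Start slide:** I pushed it only after the drum showed 6. It moved about 45 mm and stopped dead. My push reached about 52 N at the fingertips, more than was needed. A second, gentle push stopped at the same place.
- **Other objects:** The jar, lotion bottle and buffer block showed no real movement between the first and last pictures (differences of a few pixels). The arm ended clear of everything.

**Unsettled check:** About 19 mm of slot still shows past the slide's far side, against about 13 mm on the near side at the start. If the slot has equal margins at both ends, the slide would be about 5 mm short. I took the firm stop, felt twice at the same spot, as the far end of its track.

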